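Fit the carousel to the splined bench drive

TASK

Fit the lobed metal carousel onto the ribbed shaft of the bench drive, boss upward: lower it over the shaft and press lightly, rocking it about the shaft, until the teeth mesh and it slides fully home onto the collar; do not drop or force it. Then set the small metal cap, open end down, over the shaft's round end so that it sits flat on the carousel. Let go of both and leave the other things where they are.

Things in the scene. Friction and masses are not known exactly. Their poses are not given: they have to be found in the camera images.
- drive: Bench drive, housing fixed in a run: white, 126x112 mm (x, y), top 46 mm above the bench, with an upright steel shaft. Origin: at bench level under the housing's centre, on the shaft's axis; z up. The shaft stands at any angle about its axis, not given in the poses and unrelated to the housing: see or feel where the ribs are. A brake holds it: it turns only under more than 2 N m.
- shoulder (a point): Point on the shaft's axis, with the drive's axes, at the flat top of the round collar (60 mm across) at the shaft's foot, 55 mm above the bench: the carousel's underside comes to rest here.
- rib_tops (a point): Point on the shaft's axis, 20 mm above the collar (75 above the bench), level with the flat tops of the ribs. From collar to here: core 22 mm across with 6 straight ribs, 60 degrees apart, each 5.5 wide, 32 across their outer faces. Above it a cone narrows from 22 to 14 across in 6 mm.
- spigot_end (a point): Upper end of the shaft, on its axis, 131 mm above the bench. The topmost 50 mm is a plain round spigot 14 mm across, bevelled to 7 across in its last 4 mm; it passes through the hole in the boss and 26 mm of it stand above the boss when the carousel is home.
- carousel: Loose aluminium wheel, about 300 g, lying flat, boss up. Origin: centre of its flat underside; z up along the bore. A disc 12 mm thick, 84 across, with 6 lobes 21 wide that reach 116 across and point along its x axis and every 60 degrees. It slides down the shaft when its lobes stand over the ribs, any of six ways (play about 4 degrees either way, 1.5 mm sideways).
- bore_foot (a point): Mouth of the carousel's bore, at its underside (the body's origin). In the lowest 18 mm the bore is 35 mm across with 6 teeth, 6 wide, reaching inward to 25 across, halfway between the lobes. Out of mesh, the teeth rest on the ribs' tops and the underside stays 20 mm above the collar.
- boss_top (a point): Centre of the top of the carousel's boss, 50 mm above its underside. The boss is a plain round cylinder 50 mm across standing 38 mm above the disc: grip it here, fingertips above the disc. Bore inside: plain 35 mm across, narrowed to 17 in the top 6 mm.
- cap: Loose round dark steel cap, 80 g or so, 34 mm across (35 over the knurls), 40 tall, standing open end down. Origin: centre of its lower rim; z up. A blind bore 18 mm across and 30 deep opens downward. Once home it rests on the boss, its origin 50 mm above the carousel's.
- vial_a: small glass vial with a lid, 27 mm across, 62 tall, loose; a bystander. Origin under its centre.
- vial_b: another such vial, loose; a bystander. Origin under its centre.
- tape_roll: roll of tape lying flat, 92 mm across, 25 tall; a bystander. Origin under its centre.
- tweezers: metal tweezers lying flat, 115 mm long along their y, 8 tall; a bystander. Origin under their centre.
- marker: marker pen lying flat, 136 mm long along its y, 13 tall; a bystander. Origin under its centre.
- tally_counter: flat keyed counter, 135x75x17 mm, long along its x; a bystander. Origin under its centre.
Mind the look-alikes: they are no part of the job. Leave any red look-alike of the carousel alone.

How it is judged:
By the outcome, as a careful person would: the job done as asked, in the order asked, and still so for the second after the job is handed in, with the robot touching nothing.
It also fails if it takes over 72 s, if anything falls off the work surface, if the arm or the gripper's body presses on something with over 40 N, if the wrist force passes 120 N, or if a joint passes its speed limit or range.

ROBOT

A 7-joint arm with a two-finger parallel gripper is mounted at the origin on a cart in front of the work surface, level with it; the furniture and walls round the work are solid. World frame = base frame: x ahead of the robot, y to its left, z up, the work surface at z = 0. Lengths are in mm, angles in rad, forces in N, time in s.
With the tool pointing down it reaches from about 425 to 950 mm from the base axis. Payload 16.7 kg.
Tool frame: the origin (TCP) lies midway between the tips of the shut fingers; the grasp point (between the pads) lies 19 mm behind it (bot.hold_point_z is the distance from the TCP to the grasp point, in mm); z points along the fingers, y is the line along which they close (so a half turn about z gives the same grasp; the last joint's range is limited). The gripper opens to 94 mm and grips with 3 to 60 N. Pads are 16 mm wide; open, the fingers measure 119 mm over their backs; the gripper's body (75 mm by 177 mm) begins 78 mm behind the grasp point.
Start: joints at [-0.149, 0.426, 0.074, 1.606, -0.034, 1.111, -0.067], TCP at [674.962, -0.018, 205.467] pointing down, gripper open.
Joint ranges: [-2.85, 2.85], [-0.5, 2.14], [-1.23, 1.37], [0.21, 2.46], [-1.02, 4.16], [0.16, 2.05], [-2.73, 2.73]. Speed limits (rad/s): [1.89, 1.89, 2.39, 2.39, 3.01, 3.01, 3.01].

INTERFACE

Orientations are given as [roll, pitch, yaw] about the fixed x, y, z axes, in that order (R = Rz(yaw) Ry(pitch) Rx(roll)).
In Python, from workcell import bot gives the robot as it stands.
- The arm moves only by the tool tcp_steps, called after "Request:" as a command line: name --argument value ..., lists and objects as JSON in quotes. Schema: {"type":"object","properties":{"steps":{"type":"array","items":{"type":"object","properties":{"dx":{"type":"number"},"dy":{"type":"number"},"dz":{"type":"number"},"ax":{"type":"number"},"ay":{"type":"number"},"az":{"type":"number"},"finger_gap":{"type":"number"}},"additionalProperties":false,"required":["finger_gap"]},"minItems":1,"maxItems":10},"only":{"type":"string"},"quiet":{"type":"boolean"},"lines":{"type":"string"}},"required":["steps"],"additionalProperties":false}. steps is a list of rows, 1 to 10 of them, each an object with the fields dx, dy, dz (the shift in shares of 800 mm (1.0 is 800 mm)), ax, ay, az (a rotation vector in parts of the range, where 1.0 means 2 rad), finger_gap (the finger opening in mm); a field left out counts as zero (the opening has to be given); each row shifts and turns the commanded pose from where the row before left it, along the tool's axes as they then stand; what a row does not reach is not made up. A row lasts 1/12 s, in which the tool goes at most 41.7 mm and 0.125 rad, less where a joint would pass 70% of its speed; a pose out of reach is approached as far as the arm can. The fingers move at their own pace and stop on an object; the grip force is fixed at half the most. Time passes only in rows, so rows that do not move let the fingers close. The tool returns the time, the measured TCP pose, the force, the opening and the grip force at its end. only (a regular expression) keeps the lines of the reply that match it, lines (a string "A,B") keeps lines A to B, and quiet returns only ok. A shift or turn number past 1, either way, is cut back to 1. Input that does not fit is refused with a message, and nothing moves.
- bot.state(): the state, without advancing time (a new reading comes with each control period).
- bot.camera(name): name is "scene" or "side" or "wrist"; returns the picture (420x560x3 uint8, red, green, blue); there is no depth.
- bot.get_calibration(name): a dict with "intrinsics" (3x3 intrinsics, pixels), "position" and "rotation" of the camera in the world. Camera axes: x right, y up, looking along -z (the intrinsics and any distortion apply to the point x, -y, -z); pixel columns grow to the right and rows downward; lengths in mm; the calibration is good to about 2 mm. A picture is of the moment at which its call begins: read the wrist's pose just before it. get_calibration takes no time and is no camera call; for the wrist camera it gives the pose at the moment of the call.
- bot.job_done(): hands the job in; it is judged then, once.
Trained networks look in the newest picture that a camera, given by its name, has taken for a name from the list of things; names that differ only in an ending like _2 or _b are one class to them, and where a whole thing is asked for, a point or a joint stands for the part that bears it (a point fixed in the world has none). Each returns a list of dicts, best first, with "conf" (0 to 1); they miss things now and then, are a little off and sometimes report something else, mostly with a low value. They report only what shows in the picture. A call takes as long as a camera call. They do not tell look-alikes from the thing itself.
- bot.spot_in(camera, label): "centre" ([x, y, z] in mm, in the coordinates of the camera as it stood for that picture, good to about 4 mm: the middle of the surface that is visible of it).
- bot.masks_of(camera, label): "mask" (420x560 bool, what is visible of it).
The state is a dict: "time": time; "joint_positions": joint angles; "qd": joint speeds; "effort": joint torques, N m; "ee_pos": TCP position; "ee_rot": TCP orientation; "force": force on the tool from outside, world axes, zero at the start; "ft_torque": the same for the moment, N m; "width": finger opening in mm; "grasp_force": force on a finger pad.
Only numpy, scipy, OpenCV 4.12 (cv2) and the standard library are available. Lean on these libraries where they do the work, as an engineer would, in place of code of your own. Each camera call takes 0.05 s, during which the arm holds its last target. There are 200 camera calls.

## Working session

There is one attempt and no reset: what is moved stays moved. The work goes in short steps, Python scripts to look and compute and a tool call to move; the robot and the scene stay as the last step left them, time stands still between calls to the robot, and variables do not carry over. Pictures are saved under pics/ and viewed, at most 13 in all, crops included, and the job is handed in when it is done.

```bash
mkdir -p pics; cat > h.py <<'E'
import numpy as np, cv2
from workcell import bot
def snap(c,n=None):
    cal=bot.get_calibration(c); im=bot.camera(c)
    if n: cv2.imwrite(f'pics/{n}.png',im[:,:,::-1])
    return im,cal
def w(cal,p): return np.array(cal['rotation'])@np.array(p)+np.array(cal['position'])
def ray(cal,u,v,z):
    K=np.array(cal['intrinsics']);d=np.array([(u-K[0,2])/K[0,0],-(v-K[1,2])/K[1,1],-1.])
    d=np.array(cal['rotation'])@d;p=np.array(cal['position'],float);return p+d*(z-p[2])/d[2]
def proj(cal,P):
    K=np.array(cal['intrinsics']);q=np.array(cal['rotation']).T@(np.array(P)-np.array(cal['position']))
    return K[0,0]*q[0]/-q[2]+K[0,2],K[1,2]+K[1,1]*q[1]/q[2]
E
python3 - <<'E'
from h import *
print(bot.state())
for c in ['scene','side']:
    im,cal=snap(c,c+'0')
    print(c,cal['position'])
    for l in ['drive','carousel','cap','spigot_end','boss_top','tape_roll','vial_a']:
        for o in bot.spot_in(c,l): print(c,l,round(o['conf'],2),w(cal,o['centre']).round(0))
a=cv2.imread('pics/scene0.png');b=cv2.imread('pics/side0.png')
E
```

```text
{'time': 0.0, 'joint_positions': array([-0.14952132,  0.42671395,  0.07388892,  1.60660174, -0.03408943,
        1.11080873, -0.0671095 ]), 'qd': array([-1.37816958e-03, -1.04205321e-03, -6.72626014e-04,  2.12331627e-04,
        1.01021098e-04,  3.89203315e-04,  1.64388765e-05]), 'effort': array([-4.09355038e-03, -9.35844111e+01,  3.66462663e+00, -4.54201269e+01,
       -4.89189907e-02,  2.02478352e-02, -6.48899413e-05]), 'ee_pos': array([ 6.74561615e+02, -4.47311087e-02,  2.04791129e+02]), 'ee_rot': array([-3.14032659e+00,  1.17705636e-04,  1.57074678e+00]), 'force': array([-0.11461969,  0.17933561,  0.57194613]), 'ft_torque': array([0.02869065, 0.026136  , 0.03099398]), 'grasp_force': 0.0, 'width': 94.38340770627077}
scene [ -413.26506115 -1084.16686162   767.64871449]
scene drive 0.59 [ 748.   77. 1929.]
scene carousel 0.96 [ 890.  219. 2071.]
scene carousel 0.83 [ 800.  129. 1981.]
scene spigot_end 0.78 [ 746.   75. 1927.]
scene boss_top 0.97 [ 802.  131. 1983.]
scene boss_top 0.87 [ 894.  223. 2075.]
scene tape_roll 0.78 [ 961.  290. 2141.]
scene tape_roll 0.59 [ 800.  129. 1980.]
scene vial_a 0.73 [ 986.  315. 2166.]
scene vial_a 0.52 [ 925.  255. 2106.]
side [  437.63431556 -1948.39356375  1272.18333272]
side drive 0.92 [  579. -1807.  1413.]
side carousel 0.78 [  564. -1822.  1398.]
side cap 0.57 [  591. -1795.  1426.]
side spigot_end 0.62 [  578. -1808.  1412.]
side boss_top 0.97 [  563. -1823.  1397.]
side tape_roll 0.57 [  768. -1618.  1602.]
side vial_a 0.45 [  625. -1761.  1460.]
side vial_a 0.38 [  732. -1654.  1567.]
side vial_a 0.25 [  566. -1820.  1400.]
```

View pics/scene0.png

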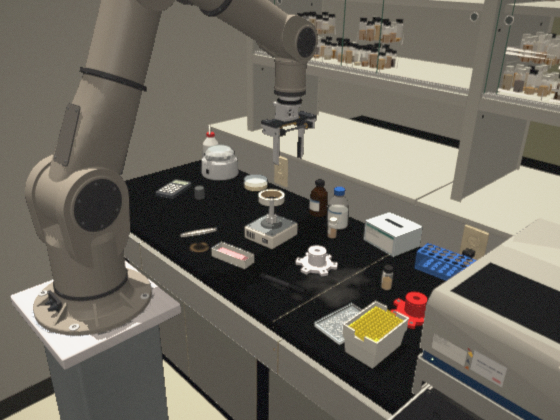

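View pics/side0.png

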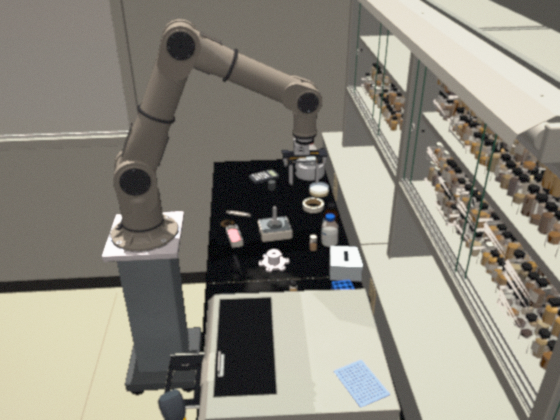

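Scene: the silver carousel is at (316,260), the drive at (271,225) with its shaft partly hidden behind the tape roll, the dark cap at about (199,192) and the red look-alike at (415,305). Side: carousel (274,260), drive (274,228), cap (271,185). The rotation is given as rpy, so I'll fix the helper.

```bash
python3 - <<'E'
s=open('h.py').read()
s=s.replace("cal=bot.get_calibration(c);","cal=bot.get_calibration(c); r=np.array(cal['rotation']); cal['rotation']=Rotation.from_euler('xyz',r).as_matrix() if r.size==3 else r;")
s="from scipy.spatial.transform import Rotation\n"+s
open('h.py','w').write(s)
E
python3 - <<'E'
from h import *
for c in ['scene','side','wrist']:
    im,cal=snap(c,c+'1')
    print(c,cal['position'])
    if c!='side':print(cal['rotation'].round(2).tolist(),np.array(cal['intrinsics']).round(0).tolist())
    for l in ['drive','carousel','cap','spigot_end','boss_top','tape_roll','vial_a']:
        for o in bot.spot_in(c,l):
            p=w(cal,o['centre']);print(c,l,round(o['conf'],2),p.round(0),np.round(proj(cal,p)))
E
```

```text
scene [ -413.26506115 -1084.16686162   767.64871449]
[[0.73, 0.28, -0.63], [-0.69, 0.32, -0.65], [0.01, 0.9, 0.43]] [[516.0, 0.0, 276.0], [0.0, 516.0, 207.0], [0.0, 0.0, 1.0]]
scene drive 0.68 [528. -81.  47.] [270. 229.]
scene carousel 0.88 [ 521. -285.   16.] [318. 265.]
scene carousel 0.68 [ 519. -586.   21.] [412. 313.]
scene spigot_end 0.67 [529. -79.  50.] [270. 228.]
scene spigot_end 0.55 [ 579. -467.   36.] [386. 278.]
scene boss_top 0.76 [ 525. -582.   22.] [412. 311.]
scene boss_top 0.7 [ 517. -277.   11.] [315. 266.]
scene tape_roll 0.71 [741. 140.  19.] [272. 196.]
scene vial_a 0.73 [ 689. -185.   38.] [332. 227.]
scene vial_a 0.49 [ 581. -469.   38.] [387. 278.]
side [  437.63431556 -1948.39356375  1272.18333272]
side drive 0.76 [543. -89.  43.] [274. 229.]
side carousel 0.27 [ 586. -472.   45.] [293. 288.]
side cap 0.4 [558. 317.  29.] [272. 185.]
side cap 0.23 [ 527. -282.   12.] [273. 264.]
side spigot_end 0.79 [544. -90.  44.] [274. 229.]
side spigot_end 0.55 [730. 127.  18.] [312. 206.]
side boss_top 0.79 [ 528. -281.   20.] [273. 262.]
side tape_roll 0.8 [733. 128.  17.] [313. 206.]
side tape_roll 0.33 [558. 317.  25.] [272. 186.]
side vial_a 0.49 [ 691. -191.   36.] [313. 243.]
wrist [675.05769663  80.97042219 384.90452166]
[[1.0, 0.0, -0.0], [-0.0, 0.96, 0.28], [0.0, -0.28, 0.96]] [[331.0, 0.0, 280.0], [0.0, 331.0, 206.0], [0.0, 0.0, 1.0]]
wrist drive 0.92 [554. -40.  45.] [169. 226.]
wrist carousel 0.69 [554. -39.  43.] [169. 224.]
wrist carousel 0.63 [ 539. -262.   42.] [174. 388.]
wrist spigot_end 0.87 [557. -43.  47.] [171. 229.]
wrist boss_top 0.6 [ 539. -267.   44.] [174. 392.]
wrist tape_roll 0.78 [747. 148.  25.] [353.  40.]
wrist tape_roll 0.7 [555. -41.  50.] [168. 229.]
wrist vial_a 0.9 [ 696. -164.   30.] [297. 317.]
```

View pics/wrist1.png

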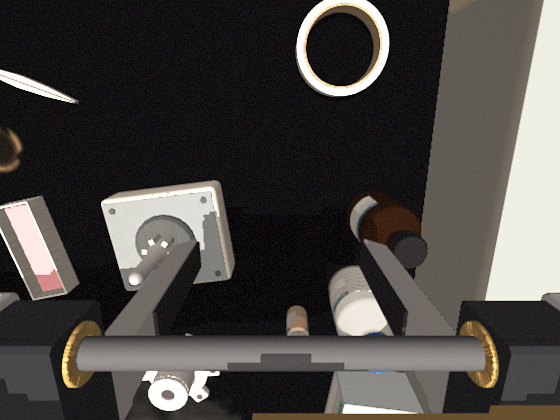

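Wrist view: the spigot tip is at (135,278), foot of shaft at about (160,243), and the carousel boss at (172,390). Next I move over the carousel.

The manual's scale: shifts go in shares of 800 mm and turns go in shares of 2 rad. Converting my numbers, -33 mm / 800 = -0.0413, -17.5 mm / 800 = -0.0219.

Request:
tcp_steps --steps '[{"dx":-0.0413, "dy":-0.0219, "finger_gap":94}, {"dx":-0.0413, "dy":-0.0219, "finger_gap":94}, {"dx":-0.0413, "dy":-0.0219, "finger_gap":94}, {"dx":-0.0413, "dy":-0.0219, "finger_gap":94}, {"dx":-0.0413, "dy":-0.0219, "finger_gap":94}, {"dx":-0.0413, "dy":-0.0219, "finger_gap":94}, {"dx":-0.0413, "dy":-0.0219, "finger_gap":94}, {"dx":-0.0413, "dy":-0.0219, "finger_gap":94}, {"finger_gap":94}, {"finger_gap":94}]'

```text
time: 2.83
ee_pos: [533.8, -266.2, 205.7]
ee_rot: [3.141, 0.0, 1.567]
force: [0.8, 0.3, 0.2]
width: 94.0
grasp_force: 0.0
```

```bash
python3 - <<'E'
from h import *
im,cal=snap('wrist','w2')
s=bot.state();print(s['ee_pos'],s['ee_rot'],cal['position'])
for l in ['carousel','boss_top','spigot_end','drive']:
    for o in bot.spot_in('wrist',l):
        p=w(cal,o['centre']);print(l,round(o['conf'],2),p.round(0),np.round(proj(cal,p)))
E
```

```text
[ 534.79165127 -264.34521343  205.58320953] [ 3.14139323e+00 -1.71773445e-04  1.56930212e+00] [ 534.21212596 -185.10869867  385.13807338]
carousel 0.96 [ 537. -561.   12.] [283. 390.]
carousel 0.64 [ 531. -255.   11.] [278. 173.]
boss_top 0.87 [ 538. -556.   15.] [284. 388.]
boss_top 0.84 [ 531. -258.   11.] [277. 176.]
spigot_end 0.71 [ 547. -104.   49.] [293.  17.]
drive 0.97 [ 548. -104.   45.] [294.  18.]
```

View pics/w2.png

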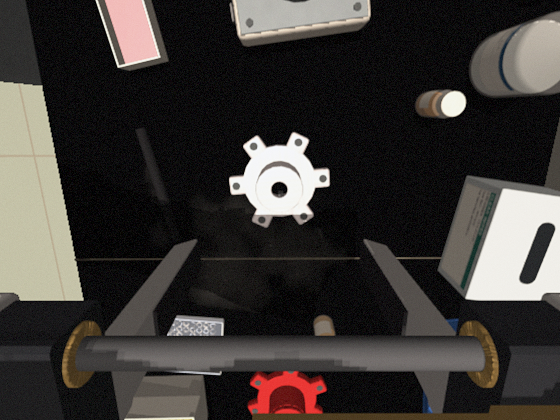

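Wrist view 2: the carousel's boss hole is at (279,189), with lobe ends around (235,185), (324,179), (254,143), (300,140), (261,220) and (305,216). I'll measure these by mask, then look at the shaft from above.

Scaled: 35 mm / 800 = 0.0438, 30 mm / 800 = 0.0375.

```bash
python3 - <<'E'
from h import *
im=cv2.imread('pics/w2.png')
cal=bot.get_calibration('wrist');cal['rotation']=Rotation.from_euler('xyz',cal['rotation']).as_matrix() if np.array(cal['rotation']).size==3 else np.array(cal['rotation'])
g=cv2.cvtColor(im,cv2.COLOR_BGR2GRAY)
m=(g>95).astype(np.uint8);n,lab,st,ce=cv2.connectedComponentsWithStats(m)
k=lab[180,250];pts=np.argwhere(lab==k)[:,::-1];print(st[k])
P=np.array([ray(cal,u,v,12)[:2] for u,v in pts])
hole=ray(cal,279,189,50)[:2];print('hole',hole,'corr',ray(cal,280,206,50)[:2])
tips=[(235,185),(324,179),(254,143),(300,140),(261,220),(305,216)]
T=np.array([ray(cal,*t,12)[:2] for t in tips]);print('tipmean',T.mean(0))
c=T.mean(0)
for _ in range(5):
    d=P-c;r=np.hypot(*d.T);a=np.arctan2(d[:,1],d[:,0]);s=(r>46)&(r<62)
    ph=np.angle(np.exp(6j*a[s]).mean())/6
    # fit centre from lobe tips: max radial extents along 6 dirs
    ext=[];ds=[]
    for i in range(6):
        u=np.array([np.cos(ph+i*np.pi/3),np.sin(ph+i*np.pi/3)]);q=(P-c)@u;l=abs((P-c)@[-u[1],u[0]])<8
        ext.append(np.percentile(q[l],99.5) if l.any() else 0);ds.append(u)
    c=c+np.linalg.lstsq(np.array(ds),np.array(ext)-np.mean(ext),rcond=None)[0]
print('c',c,'phase deg',np.degrees(ph),np.round(ext,1))
E
```

```text
[ 229  132  101   95 5425]
hole [ 534.98240833 -260.18960686] corr [ 536.0562288  -278.55576273]
tipmean [ 535.86546775 -260.0684823 ]
c [ 534.98225581 -259.80747954] phase deg 5.1844107366473935 [57.3 57.1 57.1 57.3 57.2 57.1]
```

Request:
tcp_steps --steps '[{"dx":0.0338, "dy":0.0038, "finger_gap":94}, {"dx":0.0338, "dy":0.0038, "dz":-0.0063, "finger_gap":94}, {"dx":0.0338, "dy":0.0038, "dz":0.0375, "finger_gap":94}, {"dx":0.0338, "dy":0.0038, "dz":0.0375, "finger_gap":94}, {"dz":0.0438, "finger_gap":94}, {"finger_gap":94}, {"finger_gap":94}]'

```text
time: 3.67
ee_pos: [546.3, -155.5, 114.9]
ee_rot: [-3.138, -0.0, 1.572]
force: [-0.0, 0.2, -0.4]
width: 94.0
grasp_force: 0.0
```

```bash
python3 - <<'E'
from h import *
im,cal=snap('wrist')
s=bot.state();print(s['ee_pos'],s['ee_rot'],cal['position'])
for l in ['spigot_end','drive']:
    for o in bot.spot_in('wrist',l):
        p=w(cal,o['centre']);print(l,round(o['conf'],2),p.round(0),np.round(proj(cal,p)))
cv2.imwrite('pics/w3raw.png',im[:,:,::-1]);np.savez('w3',**{k:np.array(cal[k]) for k in cal})
cv2.imwrite('pics/w3.png',cv2.resize(im[0:300,130:530][:,:,::-1],None,fx=2,fy=2,interpolation=2))
E
```

```text
[ 547.27949233 -156.38637093  116.39965046] [-3.14121031e+00  3.06364364e-04  1.57073718e+00] [546.82130525 -74.51000314 294.2970237 ]
spigot_end 0.7 [551. -58.  52.] [288.  85.]
drive 0.82 [549. -60.  47.] [283.  89.]
drive 0.28 [ 532. -243.   11.] [265. 292.]
```

View pics/w3.png

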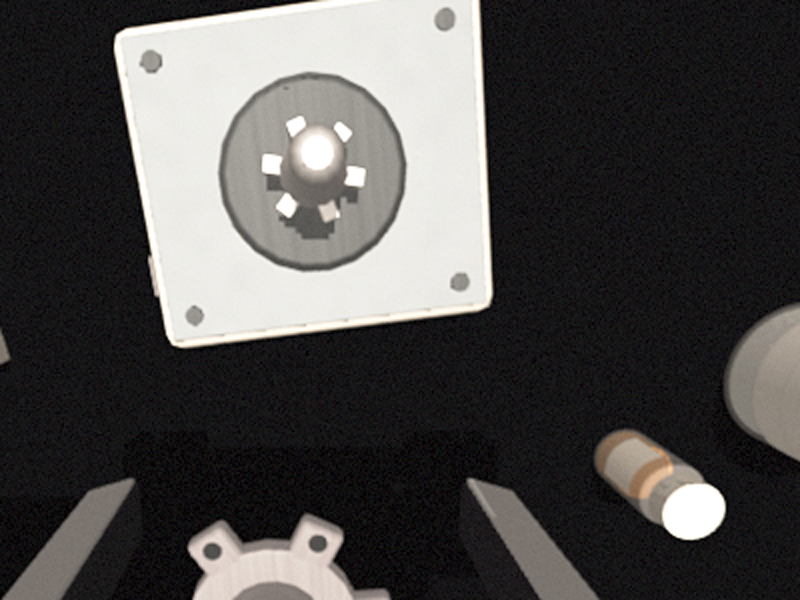

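Very clear: the rib tops (in the crop) are at (296,126), (343,131), (356,176), (329,211), (287,206) and (272,164), with the collar centred at about (312,171).

```bash
python3 - <<'E'
from h import *
cal=dict(np.load('w3.npz'))
f=lambda u,v,z:ray(cal,130+u/2,v/2,z)[:2]
im=cv2.imread('pics/w3raw.png');g=cv2.cvtColor(im,cv2.COLOR_BGR2GRAY)
R=np.array([f(u,v,75) for u,v in [(296,126),(343,131),(356,176),(329,211),(287,206),(272,164)]])
c=R.mean(0);d=R-c;a=np.degrees(np.arctan2(d[:,1],d[:,0]));print('hand',c,np.hypot(*d.T).round(1),a.round(1),(a%60).round(1))
n,lab,st,ce=cv2.connectedComponentsWithStats((g[40:120,255:320]>140).astype(np.uint8))
for i in range(1,n):
    if 10<st[i,4]<120:
        p=ray(cal,ce[i][0]+255,ce[i][1]+40,75)[:2];d=p-c;print(st[i,4],p.round(1),np.hypot(*d).round(1),np.degrees(np.arctan2(d[1],d[0]))%60)
print('spigot tip',f(317,151,131),'collar',f(312.5,171,55))
E
```

```text
hand [550.59856582 -59.19590228] [13.7 14.2 13.3 13.3 13.8 13.1] [ 113.9   51.4   -8.3  -68.4 -127.7  173.1] [53.9 51.4 51.7 51.6 52.3 53.1]
62 [533.8 -35.2] 29.3 5.039100510669471
81 [567.  -35.5] 28.8 55.40289555653829
spigot tip [550.34018272 -59.1075921 ] collar [550.49808549 -58.30331739]
```

Scaled: 30 mm / 800 = 0.0375, -26 mm / 800 = -0.0325.

Request:
tcp_steps --steps '[{"dx":-0.0325, "dy":-0.0038, "finger_gap":94}, {"dx":-0.0325, "dy":-0.0038, "finger_gap":94}, {"dx":-0.0325, "dy":-0.0038, "finger_gap":94}, {"dx":-0.0325, "dy":-0.0038, "finger_gap":94}, {"dz":0.0375, "finger_gap":94}, {"dz":0.0375, "finger_gap":94}, {"dz":0.0313, "finger_gap":94}, {"dz":0.015, "finger_gap":94}, {"dz":0.0025, "finger_gap":94}, {"finger_gap":94}]'

```text
time: 4.65
ee_pos: [535.4, -260.6, 17.3]
ee_rot: [3.141, 0.0, 1.57]
force: [-0.1, -0.6, 0.4]
width: 94.2
grasp_force: 0.0
```

Request:
tcp_steps --steps '[{"finger_gap":40}, {"finger_gap":40}, {"finger_gap":40}, {"finger_gap":40}, {"finger_gap":40}, {"finger_gap":40}, {"finger_gap":40}, {"finger_gap":40}]'

```text
time: 5.32
ee_pos: [534.7, -260.0, 16.5]
ee_rot: [-3.141, -0.0, 1.571]
force: [-2.4, 1.0, 3.5]
width: 49.2
grasp_force: 29.9
```

Scaled: -35 mm / 800 = -0.0438, 34 mm / 800 = 0.0425.

Request:
tcp_steps --steps '[{"dz":-0.0188, "finger_gap":40}, {"dz":-0.0438, "finger_gap":40}, {"dz":-0.0438, "finger_gap":40}, {"dz":-0.0438, "finger_gap":40}, {"dz":-0.0375, "finger_gap":40}, {"dx":0.0213, "dy":0.0019, "finger_gap":40}, {"dx":0.0425, "dy":0.0038, "finger_gap":40}, {"dx":0.0425, "dy":0.0038, "finger_gap":40}, {"dx":0.0425, "dy":0.0038, "finger_gap":40}, {"finger_gap":40}]'

```text
time: 6.15
ee_pos: [546.1, -133.8, 166.2]
ee_rot: [-3.141, -0.003, 1.578]
force: [0.4, 0.6, -2.3]
width: 48.6
grasp_force: 29.8
```

```bash
python3 - <<'E'
from h import *
im,cal=snap('wrist','w4')
s=bot.state();print(s['ee_pos'],s['force'],s['width'])
E
```

```text
[ 545.80628038 -137.1552418   166.27426986] [ 0.00330813 -1.08530144 -2.75985664] 49.16690726949014
```

View pics/w4.png

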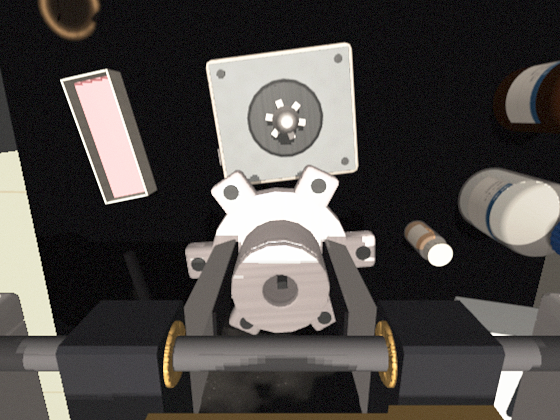

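The carousel is held level: boss hole at (281,289), lobe holes at (235,193), (317,185), (363,252), (199,263), (242,322) and (324,318). The shaft tip is at (287,120). Now I work out the offsets.

```bash
python3 - <<'E'
from h import *
im,cal=snap('wrist');s=bot.state();cv2.imwrite('pics/w5raw.png',im[:,:,::-1]);print(s['ee_pos'],s['ee_rot'])
t=s['ee_pos'];zb=t[2]-16.5
print('boss',ray(cal,281,289,zb+50)[:2]-t[:2])
H=np.array([ray(cal,u,v,zb+12)[:2] for u,v in [(235,193),(317,185),(363,252),(199,263),(242,322),(324,318)]])
c=(H.mean(0));d=H-c;print('lobes',c-t[:2],np.hypot(*d.T).round(1),(np.degrees(np.arctan2(d[:,1],d[:,0]))%60).round(1))
print('tip',ray(cal,287,120,131)[:2],'collar',ray(cal,285,117.5,55)[:2])
p=ray(cal,0,0,0)
E
```

```text
[ 545.51407837 -139.57344833  166.32087362] [-3.14124889e+00 -3.15318047e-04  1.57358803e+00]
boss [ 1.02103088 -1.62556935]
lobes [ 0.5109801  -2.70367466] [48.1 50.  50.2 49.4 51.1 50.5] [2.6 5.4 4.9 4.1 1.7 4.3]
tip [550.05849388 -62.00138386] collar [549.94546714 -61.94628749]
```

Scaled: 30 mm / 800 = 0.0375, 22 mm / 800 = 0.0275, 0.06 rad / 2 = 0.03.

Request:
tcp_steps --steps '[{"dx":0.0275, "dy":0.0019, "finger_gap":40}, {"dx":0.0375, "dy":0.0019, "finger_gap":40}, {"dx":0.0275, "dy":0.0019, "finger_gap":40}, {"dx":0.0109, "finger_gap":40}, {"az":0.03, "finger_gap":40}, {"az":0.03, "finger_gap":40}, {"az":0.03, "finger_gap":40}, {"az":0.02, "finger_gap":40}, {"finger_gap":40}, {"finger_gap":40}]'

```text
time: 7.08
ee_pos: [549.8, -59.5, 166.3]
ee_rot: [-3.141, 0.0, 1.351]
force: [-1.0, 0.3, -3.1]
width: 49.0
grasp_force: 29.8
```

Request:
tcp_steps --steps '[{"dz":0.015, "finger_gap":40}, {"dz":0.0225, "finger_gap":40}, {"dz":0.0225, "finger_gap":40}, {"dz":0.015, "finger_gap":40}, {"finger_gap":40}, {"finger_gap":40}]'

```text
time: 7.58
ee_pos: [549.7, -58.7, 106.3]
ee_rot: [-3.14, 0.0, 1.351]
force: [-0.0, 0.5, -2.5]
width: 49.0
grasp_force: 29.8
```

```bash
python3 - <<'E'
from h import *
im,cal=snap('wrist')
s=bot.state();print(s['ee_pos'],s['ee_rot'],s['force'],s['width'])
cv2.imwrite('pics/w6.png',cv2.resize(im[120:420,100:460][:,:,::-1],None,fx=2,fy=2,interpolation=2))
E
```

```text
[550.24989693 -58.62307507 106.97580398] [3.14142717e+00 1.76084874e-05 1.35084135e+00] [ 0.06222742 -0.2723564  -2.42580299] 48.94262116038091
```

View pics/w6.png

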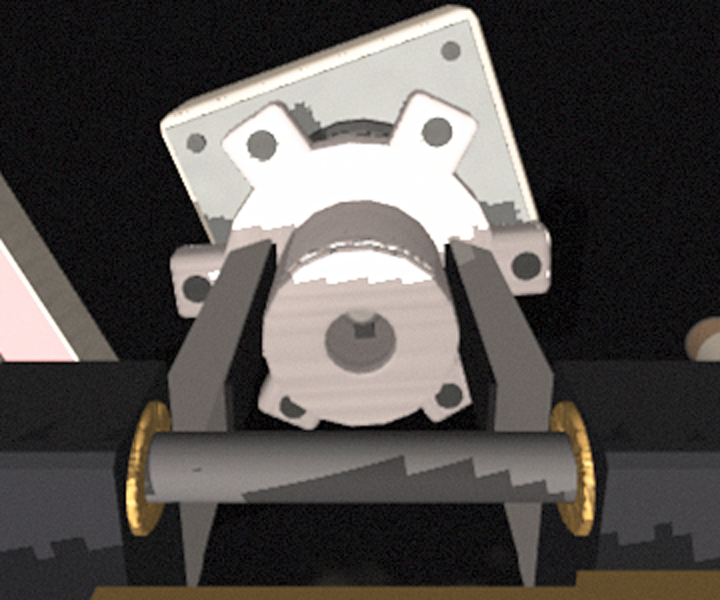

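The hole is filled by the spigot tip, centred at about (361,338), so it is well lined up. I lower gently.

Scaled: 4 mm / 800 = 0.005.

Request:
tcp_steps --steps '[{"dz":0.005, "finger_gap":40}, {"dz":0.005, "finger_gap":40}, {"dz":0.005, "finger_gap":40}, {"finger_gap":40}, {"finger_gap":40}]'

```text
time: 8.05
ee_pos: [550.6, -56.2, 94.6]
ee_rot: [3.141, -0.002, 1.353]
force: [3.6, 10.4, -8.6]
width: 49.0
grasp_force: 30.0
```

Request:
tcp_steps --steps '[{"dz":0.0025, "finger_gap":40}, {"dz":0.0025, "finger_gap":40}, {"finger_gap":40}]'

```text
time: 8.3
ee_pos: [550.9, -56.1, 91.0]
ee_rot: [3.14, -0.002, 1.353]
force: [2.9, 11.0, -2.5]
width: 48.9
grasp_force: 30.0
```

Scaled: 2.5 mm / 800 = 0.0031, 2 mm / 800 = 0.0025.

Request:
tcp_steps --steps '[{"dx":0.0031, "finger_gap":40}, {"finger_gap":40}, {"dz":0.0025, "finger_gap":40}, {"dz":0.0025, "finger_gap":40}, {"finger_gap":40}, {"finger_gap":40}]'

```text
time: 8.8
ee_pos: [550.6, -55.6, 86.3]
ee_rot: [-3.142, -0.0, 1.351]
force: [1.7, 4.0, -4.6]
width: 48.9
grasp_force: 29.9
```

It reached below the rib tops with little force, so the teeth appear to be meshed. I continue down.

Scaled: 2.5 mm / 800 = 0.0031, 2 mm / 800 = 0.0025.

Request:
tcp_steps --steps '[{"dx":0.001, "dz":0.0025, "finger_gap":40}, {"dz":0.0031, "finger_gap":40}, {"dz":0.0031, "finger_gap":40}, {"dz":0.0031, "finger_gap":40}, {"dz":0.0025, "finger_gap":40}, {"finger_gap":40}, {"finger_gap":40}]'

```text
time: 9.38
ee_pos: [550.4, -55.2, 74.7]
ee_rot: [-3.141, 0.0, 1.351]
force: [0.2, 2.6, -4.1]
width: 49.0
grasp_force: 29.8
```

Scaled: 1.5 mm / 800 = 0.0019, 1 mm / 800 = 0.0013.

Request:
tcp_steps --steps '[{"dz":0.0019, "finger_gap":40}, {"dz":0.0019, "finger_gap":40}, {"dz":0.0013, "finger_gap":40}, {"finger_gap":40}, {"finger_gap":40}]'

```text
time: 9.8
ee_pos: [550.9, -55.1, 71.3]
ee_rot: [3.141, -0.0, 1.351]
force: [-2.1, 1.8, 5.9]
width: 48.5
grasp_force: 29.9
```

Seated on the collar (upward contact force at TCP z 71.3). I release, rise and head toward the cap.

Scaled: -40 mm / 800 = -0.05, -30 mm / 800 = -0.0375.

Request:
tcp_steps --steps '[{"finger_gap":94}, {"finger_gap":94}, {"finger_gap":94}, {"finger_gap":94}, {"dz":-0.025, "finger_gap":94}, {"dz":-0.05, "finger_gap":94}, {"dz":-0.05, "finger_gap":94}, {"dz":-0.0375, "finger_gap":94}, {"finger_gap":94}]'

```text
time: 10.55
ee_pos: [553.5, -55.4, 207.1]
ee_rot: [3.134, -0.002, 1.35]
force: [0.4, 0.4, -0.4]
width: 93.6
grasp_force: 0.0
```

```bash
python3 - <<'E'
from h import *
im,cal=snap('wrist')
s=bot.state();print(s['ee_pos'],s['ee_rot'],s['force'],s['width'])
for l in ['cap','boss_top','spigot_end']:
    for o in bot.spot_in('wrist',l):
        p=w(cal,o['centre']);print(l,round(o['conf'],2),p.round(0),np.round(proj(cal,p)))
cv2.imwrite('pics/w7.png',im[:,:,::-1]);np.savez('w7',**{k:np.array(cal[k]) for k in cal})
E
```

```text
[552.40541178 -55.24632583 204.22284129] [ 3.13621487e+00 -1.42306378e-03  1.35053523e+00] [-0.32462712 -0.08789433 -0.95967268] 93.69956363110076
boss_top 0.96 [548. -50.  64.] [272. 191.]
spigot_end 0.62 [558. -38.  50.] [278. 174.]
```

View pics/w7.png

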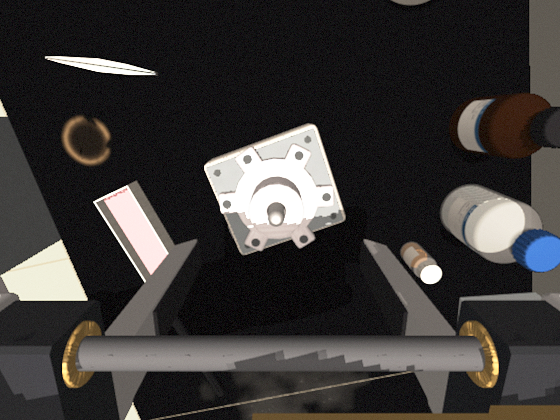

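The carousel sits down on the shaft with the spigot standing through the boss, tip at about (276,213). Now to the cap.

Scaled: 36 mm / 800 = 0.045, -7.5 mm / 800 = -0.0094.

Request:
tcp_steps --steps '[{"dx":0.045, "dy":-0.0094, "finger_gap":94}, {"dx":0.045, "dy":-0.0094, "finger_gap":94}, {"dx":0.045, "dy":-0.0094, "finger_gap":94}, {"dx":0.045, "dy":-0.0094, "finger_gap":94}, {"dx":0.045, "dy":-0.0094, "finger_gap":94}, {"dx":0.045, "dy":-0.0094, "finger_gap":94}, {"dx":0.045, "dy":-0.0094, "finger_gap":94}, {"dx":0.045, "dy":-0.0094, "finger_gap":94}, {"dx":0.045, "dy":-0.0094, "finger_gap":94}, {"finger_gap":94}]'

```text
time: 11.58
ee_pos: [553.1, 283.7, 198.9]
ee_rot: [-3.138, -0.001, 1.359]
force: [-1.0, 0.4, -0.9]
width: 94.0
grasp_force: 0.0
```

Request:
tcp_steps --steps '[{"finger_gap":94}, {"finger_gap":94}, {"finger_gap":94}]'

```text
time: 11.83
ee_pos: [555.5, 274.3, 200.1]
ee_rot: [-3.141, 0.001, 1.349]
force: [0.3, -0.2, 0.6]
width: 93.8
grasp_force: 0.0
```

```bash
python3 - <<'E'
from h import *
im,cal=snap('wrist')
s=bot.state();print(s['ee_pos'],s['ee_rot'],s['force'],s['width'])
for l in ['cap','boss_top']:
    for o in bot.spot_in('wrist',l):
        p=w(cal,o['centre']);print(l,round(o['conf'],2),p.round(0),np.round(proj(cal,p)))
    for o in bot.masks_of('wrist',l):
        v,u=np.nonzero(o['mask']);print('mask',l,o['conf'],u.min(),u.max(),v.min(),v.max())
cv2.imwrite('pics/w8.png',im[:,:,::-1]);np.savez('w8',**{k:np.array(cal[k]) for k in cal})
E
```

```text
[555.70136386 274.26632394 200.48724988] [-3.14112236e+00  9.14473287e-04  1.34884913e+00] [-0.31421339 -0.15095749 -0.5497097 ] 94.05188739354595
cap 0.81 [561. 334.  41.] [272. 132.]
cap 0.2 [517. 439.  13.] [206.  36.]
mask cap 0.92 256 289 118 152
boss_top 0.22 [410. 102.   8.] [201. 332.]
mask boss_top 0.63 313 358 409 414
```

View pics/w8.png

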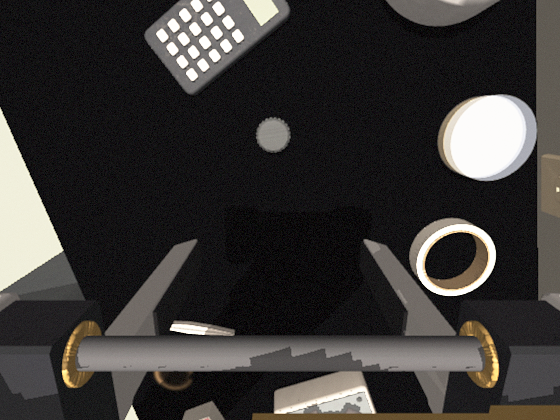

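The cap's round top is at (272,135); nothing lies beside it where the fingers go.

```bash
python3 - <<'E'
from h import *
cal=dict(np.load('w8.npz'));p=ray(cal,273,134.5,40)[:2];t=np.array([555.7,274.3]);d=p-t;a=1.350
print(p,'tool dx',d@[np.cos(a),np.sin(a)],'dy',d@[np.sin(a),-np.cos(a)])
cal=dict(np.load('w7.npz'));print('tip',ray(cal,276,213,131))
E
```

```text
[561.53941929 331.70424882] tool dx 57.28953828896644 dy -6.874256564572654
tip [551.54083747 -53.58937953 131.        ]
```

Scaled: 40 mm / 800 = 0.05, 35 mm / 800 = 0.0438.

Request:
tcp_steps --steps '[{"dx":0.035, "dy":-0.0044, "finger_gap":94}, {"dx":0.035, "dy":-0.0044, "finger_gap":94}, {"dz":0.0438, "finger_gap":94}, {"dz":0.05, "finger_gap":94}, {"dz":0.0438, "finger_gap":94}, {"dz":0.0375, "finger_gap":94}, {"dz":0.0313, "finger_gap":94}, {"dz":0.0225, "finger_gap":94}, {"dz":0.01, "finger_gap":94}, {"finger_gap":94}]'

```text
time: 12.92
ee_pos: [560.1, 331.2, 8.3]
ee_rot: [-3.14, 0.002, 1.35]
force: [0.1, 0.2, 0.1]
width: 93.9
grasp_force: 0.0
```

Request:
tcp_steps --steps '[{"finger_gap":28}, {"finger_gap":28}, {"finger_gap":28}, {"finger_gap":28}, {"finger_gap":28}, {"finger_gap":28}, {"finger_gap":28}, {"finger_gap":28}, {"finger_gap":28}]'

```text
time: 13.67
ee_pos: [560.9, 332.0, 10.0]
ee_rot: [-3.142, 0.0, 1.351]
force: [-0.6, -0.3, -0.4]
width: 37.7
grasp_force: 0.0
```

Request:
tcp_steps --steps '[{"finger_gap":28}, {"finger_gap":28}, {"finger_gap":28}]'

```text
time: 13.92
ee_pos: [560.9, 332.0, 10.0]
ee_rot: [-3.142, -0.0, 1.351]
force: [-0.3, 0.6, 0.8]
width: 33.4
grasp_force: 30.0
```

Request:
tcp_steps --steps '[{"dz":-0.0188, "finger_gap":28}, {"dz":-0.0438, "finger_gap":28}, {"dz":-0.05, "finger_gap":28}, {"dz":-0.05, "finger_gap":28}, {"dz":-0.025, "finger_gap":28}, {"dx":-0.025, "dy":0.005, "finger_gap":28}, {"dx":-0.045, "dy":0.0094, "finger_gap":28}, {"dx":-0.045, "dy":0.0094, "finger_gap":28}, {"dx":-0.045, "dy":0.0094, "finger_gap":28}, {"dx":-0.045, "dy":0.0094, "finger_gap":28}]'

```text
time: 14.75
ee_pos: [557.9, 162.9, 160.0]
ee_rot: [3.142, -0.0, 1.351]
force: [0.3, -0.8, -1.7]
width: 33.6
grasp_force: 30.0
```

Scaled: -36 mm / 800 = -0.045, 7.5 mm / 800 = 0.0094.

Request:
tcp_steps --steps '[{"dx":-0.045, "dy":0.0094, "finger_gap":28}, {"dx":-0.045, "dy":0.0094, "finger_gap":28}, {"dx":-0.045, "dy":0.0094, "finger_gap":28}, {"dx":-0.025, "dy":0.0044, "finger_gap":28}, {"finger_gap":28}, {"finger_gap":28}, {"finger_gap":28}]'

```text
time: 15.33
ee_pos: [555.7, 34.8, 160.0]
ee_rot: [-3.141, -0.0, 1.351]
force: [-0.9, 0.6, -1.6]
width: 33.6
grasp_force: 30.0
```

```bash
python3 - <<'E'
from h import *
im,cal=snap('wrist','w9')
s=bot.state();print(s['ee_pos'],s['ee_rot'],s['force'],s['width'])
for P in [(550.6,-58.3,131),(550.6,-58.3,105)]:print(proj(cal,P))
np.savez('w9',**{k:np.array(cal[k]) for k in cal})
E
```

```text
[555.76861834  35.3147229  159.96153052] [-3.14145064e+00 -4.43980078e-04  1.35226950e+00] [-0.27232747  0.36757177  0.60108323] 33.284560736180126
(np.float64(299.91068443451536), np.float64(350.3533574342478))
(np.float64(298.07376068979744), np.float64(328.4215887929265))
```

View pics/w9.png

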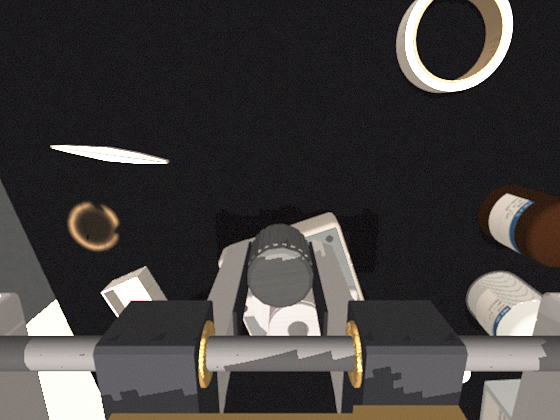

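The held cap is upright, with its top centred at about (281,277).

```bash
python3 - <<'E'
from h import *
cal=dict(np.load('w9.npz'));p=ray(cal,281,277,190)[:2];t=np.array([555.7,35.0]);d=p-t;a=1.351
ex=np.array([np.cos(a),np.sin(a)]);ey=np.array([np.sin(a),-np.cos(a)])
print('cap off world',d,'tool',d@ex,d@ey)
g=np.array([550.6,-58.0])-d-t; print('go tool',g@ex,g@ey)
E
```

```text
cap off world [0.97411659 0.39219451] tool 0.5951465204231503 0.8651706671562694
go tool -92.4696984030871 14.434395220792682
```

Scaled: -35 mm / 800 = -0.0438, -25 mm / 800 = -0.0313.

Request:
tcp_steps --steps '[{"dx":-0.0313, "dy":0.005, "finger_gap":28}, {"dx":-0.0438, "dy":0.0063, "finger_gap":28}, {"dx":-0.0313, "dy":0.005, "finger_gap":28}, {"dx":-0.0088, "dy":0.0013, "finger_gap":28}, {"finger_gap":28}, {"dz":0.0125, "finger_gap":28}, {"dz":0.0075, "finger_gap":28}, {"finger_gap":28}, {"finger_gap":28}]'

```text
time: 16.13
ee_pos: [549.0, -57.5, 143.2]
ee_rot: [-3.14, 0.0, 1.353]
force: [-1.1, -0.6, -0.5]
width: 33.5
grasp_force: 30.0
```

Request:
tcp_steps --steps '[{"dz":0.0038, "finger_gap":28}, {"dz":0.0038, "finger_gap":28}, {"dz":0.0025, "finger_gap":28}, {"finger_gap":28}, {"finger_gap":28}]'

```text
time: 16.55
ee_pos: [549.3, -58.9, 135.9]
ee_rot: [-3.141, -0.0, 1.351]
force: [0.4, 0.5, -0.4]
width: 33.3
grasp_force: 30.0
```

Scaled: 3 mm / 800 = 0.0038, 2 mm / 800 = 0.0025.

Request:
tcp_steps --steps '[{"dz":0.0038, "finger_gap":28}, {"dz":0.0038, "finger_gap":28}, {"dz":0.0038, "finger_gap":28}, {"dz":0.0038, "finger_gap":28}, {"dz":0.0038, "finger_gap":28}, {"dz":0.0025, "finger_gap":28}, {"finger_gap":28}, {"finger_gap":28}]'

```text
time: 17.22
ee_pos: [549.2, -58.9, 118.8]
ee_rot: [-3.141, 0.0, 1.351]
force: [0.1, 0.2, -1.0]
width: 33.6
grasp_force: 30.0
```

Scaled: 1.5 mm / 800 = 0.0019, 1 mm / 800 = 0.0013.

Request:
tcp_steps --steps '[{"dz":0.0019, "finger_gap":28}, {"dz":0.0019, "finger_gap":28}, {"dz":0.0013, "finger_gap":28}, {"finger_gap":28}, {"finger_gap":28}]'

```text
time: 17.63
ee_pos: [549.3, -58.9, 114.9]
ee_rot: [-3.142, 0.0, 1.351]
force: [-0.2, 0.0, -1.3]
width: 33.4
grasp_force: 30.0
```

Scaled: 0.4 mm / 800 = 0.0005.

Request:
tcp_steps --steps '[{"dz":0.0005, "finger_gap":28}, {"dz":0.0005, "finger_gap":28}, {"finger_gap":28}, {"finger_gap":28}]'

```text
time: 17.97
ee_pos: [549.4, -58.9, 114.9]
ee_rot: [3.141, -0.0, 1.351]
force: [-4.8, 0.6, 11.7]
width: 33.0
grasp_force: 30.0
```

Scaled: 0.4 mm / 800 = 0.0005, 0.3 mm / 800 = 0.0004.

Request:
tcp_steps --steps '[{"dz":0.0005, "finger_gap":28}, {"dz":0.0004, "finger_gap":28}, {"finger_gap":28}, {"finger_gap":28}]'

```text
time: 18.3
ee_pos: [549.5, -58.8, 114.8]
ee_rot: [3.141, -0.0, 1.351]
force: [-9.3, 0.7, 23.1]
width: 33.3
grasp_force: 30.0
```

The cap rests flat on the boss. I back off the light press, release, rise and check.

Request:
tcp_steps --steps '[{"dz":-0.0013, "finger_gap":28}, {"finger_gap":94}, {"finger_gap":94}, {"finger_gap":94}, {"finger_gap":94}, {"dz":-0.0188, "finger_gap":94}, {"dz":-0.0375, "finger_gap":94}, {"dz":-0.0438, "finger_gap":94}, {"dz":-0.0438, "finger_gap":94}, {"finger_gap":94}]'

```text
time: 19.13
ee_pos: [552.1, -59.1, 235.7]
ee_rot: [3.134, -0.002, 1.35]
force: [1.3, 0.1, 0.5]
width: 90.1
grasp_force: 0.0
```

Request:
tcp_steps --steps '[{"dx":0.045, "finger_gap":94}, {"dx":0.045, "finger_gap":94}, {"dx":0.045, "finger_gap":94}, {"finger_gap":94}, {"finger_gap":94}]'

```text
time: 19.55
ee_pos: [572.9, 48.8, 228.9]
ee_rot: [-3.141, -0.0, 1.354]
force: [-0.1, -0.8, 0.1]
width: 93.8
grasp_force: 0.0
```

```bash
python3 - <<'E'
from h import *
a,_=snap('scene');b,_=snap('side');print(bot.state()['force'])
z=lambda im,u,v:cv2.resize(im[v-55:v+55,u-70:u+70][:,:,::-1],(390,306),interpolation=cv2.INTER_CUBIC)
cv2.imwrite('pics/end.png',np.hstack([z(a,271,215),z(b,274,220)]))
E
```

```text
[0.76990898 0.1107423  0.74136155]
```

View pics/end.png

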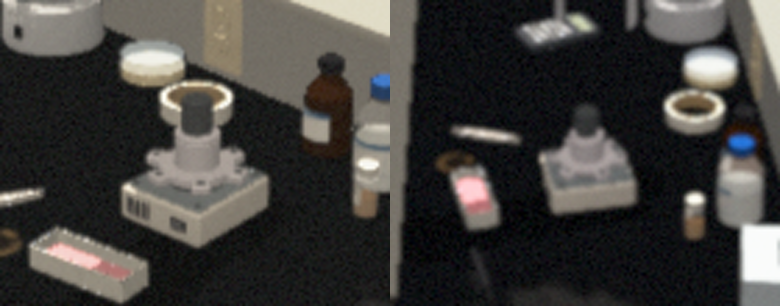

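Both views show the carousel flat on the collar, with the cap upright on the boss (left crop at (198,112), right at (586,118)) and the gripper clear.

```bash
python3 -c "
from workcell import bot
print(bot.job_done())"
```

```text
the job is handed in; nothing more can be done
None
```

The carousel is meshed and seated on the collar, the cap sits flat on its boss, both are released, and the job was handed in at about 20 s with no verdict returned.

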